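# Clear a jammed carton from a sloping dispenser

### The job

A carton of staples has jammed crosswise under the covers in the narrowing of the sloping dispenser. Push it back up the slope until it lies free in the open hopper, clear of the covers, then lift it out and lay it flat in the shallow wooden tray, lengthwise along the tray. Do not move the mug, glue stick or rubber stamp.

Things in the scene. Friction and masses are not known exactly. Their poses are not given: they have to be found in the camera images.
- dispenser: Grey dispenser fixed to the desk; its straight floor slopes at 23 deg, low foot towards the robot. Its frame is the chute's: origin on the floor's surface, on the centre line where the throat ends, 60 mm above the desk; x up the slope, y across, z square to the floor. Throat: x -80 to 0 mm, 60 wide, stop lip 11 high at its foot. From 0 to 66 its walls widen at 45 deg to 192 wide.
- slot (a point): Middle of the slot between the dispenser's two flat covers, at their top (34 mm off the floor, dispenser x = 30 mm). Covers: 4 mm thick, undersides 30 off the floor, dispenser x -35 to 95 mm, over both sides. The slot is 44 wide (dispenser y -22 to 22), open at both ends; shut fingers reach the floor through it, below the carton, and can push up along it.
- hopper (a point): Middle of the open hopper, on its floor (dispenser x = 165 mm). Open from x = 95 to the end wall at 235 mm, 192 wide inside, side and end walls 6 thick and 45 high off the sloping floor. Friction holds the carton wherever it is left on the slope.
- carton_center (a point): Centre of the carton of staples: a loose closed red box, 45 (x) x 110 (y) x 22 (z) mm, 70 g or so. At the start it lies flat on the dispenser's floor under both covers, its long y axis across the chute, skewed up to 25 deg either way, centre about 58 mm up the slope from the dispenser's origin. Take it across its 45 mm width.
- tray_in (a point): Centre of the inner floor (4 mm above the desk) of the shallow dark wooden tray fixed to the desk: inside 150 (x) x 114 (y) mm, walls 4 thick, rim 14 mm above its inner floor. x is its long direction. It stands to the robot's left or right of the dispenser.
- coffee_mug_center (a point): Centre (half-way up) of a loose mug, 82 mm across, 94 high, handle along its y to 118 overall. It stands on the other side of the dispenser from the tray. Leave alone.
- glue_stick_center (a point): Centre of a loose standing glue stick, 27 mm across, 90 high. Leave alone.
- rubber_stamp_center (a point): Middle, 35 mm above the desk, of a loose rubber stamp, base 28 x 64 mm, 69 high. Leave alone.

How it is judged:
On the way, in this order (a step that is already met when the one before it is completed fails the run):
1. the carton lies on the slope in the open hopper, clear of the covers (x of carton_center in the frame of dispenser above 0.115 m and z of carton_center in the frame of dispenser below 0.016 m and linear speed of carton below 0.15 m/s), for 0.2 s.
2. the carton is lifted out of the hopper (z of carton_center in the frame of dispenser above 0.06 m), for 0.1 s.
At the end, for the whole second after the job is handed in: The carton lies flat (within 6 deg, resting on its large face) on the tray's floor inside the rim, its length within 20 deg of the tray's long direction, its centre within 25 mm along and 40 mm across of the tray's centre, released and at rest (x of carton_center in the frame of tray_in between -0.025 and 0.025 m and y of carton_center in the frame of tray_in between -0.04 and 0.04 m and z of carton_center in the frame of tray_in below 0.015 m and angle between carton_center's own z axis and vertical below 0.1 rad and angle between the y axis of carton_center and the x axis of tray_in, either way round below 0.35 rad and linear speed of carton below 0.01 m/s); the robot touches nothing.
It fails at once if the coffee mug is moved more than 15 mm (distance of coffee_mug_center from where it was at the start of the episode above 0.015 m).
It fails at once if the glue stick is moved more than 15 mm (distance of glue_stick_center from where it was at the start of the episode above 0.015 m).
It fails at once if the rubber stamp is moved more than 15 mm (distance of rubber_stamp_center from where it was at the start of the episode above 0.015 m).
It fails at once if the carton is flung (faster than 1 m/s) (linear speed of carton above 1 m/s).
It also fails if it takes over 56 s, if anything falls off the work surface, if the arm or the gripper's body presses on something with over 40 N, if the wrist force passes 120 N, or if a joint passes its speed limit or range.

### The arm

A 6-joint arm with a two-finger parallel gripper is mounted at the origin on the work surface; the furniture and walls round the work are solid. World frame = base frame: x ahead of the robot, y to its left, z up, the work surface at z = 0. Lengths are in m, angles in rad, forces in N, time in s.
With the tool pointing down it reaches from about 0.275 to 0.825 m from the base axis. Payload 5.2 kg.
Tool frame: the origin (TCP) lies on the centre line of the jaws, within the pads' length; the fingertips stand 14 mm ahead of it and the grasp point (between the pads) lies 5 mm behind it (env.tips_ahead is the z of the fingertips in the tool frame, in m); z points along the fingers, x is the direction in which the jaws open and shut, and the axes are right-handed (so a half turn about z gives the same grasp; the last joint's range is limited). The gripper opens to 93 mm and grips with 3 to 60 N. Pads are 15 mm wide; open, the fingers measure 128 mm over their backs; the gripper's body (75 mm by 188 mm) begins 65 mm behind the grasp point.
Start: joints at [-1.449, 0.259, 1.535, -0, 1.348, -0.203], TCP at [0.176, -0.521, 0.233] pointing down, gripper open.
Joint ranges: [-3.14, 3.14], [-0.91, 2.08], [0.19, 2.58], [-1.22, 4.36], [0.22, 2.71], [-3.12, 3.12]. Speed limits (rad/s): [2.57, 2.57, 3.14, 3.14, 3.14, 3.14].

### API

Orientations are given as a unit quaternion [x, y, z, w].
In Python, from plant import env gives the robot as it stands. The module is installed in compiled form; this text tells all that it offers.
- The arm moves only by the shell command python3 -m jog 'ROWS' [FORCE]. ROWS is JSON, a list of rows, each a list of 7 numbers: the shift along the world's x, y, z as a fraction of full scale, then the turn, a rotation vector about the world's x, y, z as a fraction of full scale, then the opening, from 0 (shut) to 1 (fully open). A call has 1 to 5 rows; each row shifts and turns the pose as measured when the row begins; what a row does not reach is not made up. Full scale, the value 1, is 0.03 m for a shift and 4 degrees for a turn. A row lasts 1/12 s, in which the tool goes at most 41.7 mm and 7.16 degrees, less where a joint would pass 70% of its speed; a pose out of reach is approached as far as the arm can. A call with a number of a shift or a turn outside -1 to 1 is refused whole. A call with a gripper value outside its range is refused whole. The fingers move at their own pace and stop on an object; FORCE is the grip in N (left out, the last holds). Time passes only in rows, so rows that do not move let the fingers close. It gives the time, the measured TCP pose, the force and the opening at its end, in the units of the state.
- env.get_state(): the state, without advancing time (a new reading comes with each control period).
- env.read_camera(name): name is "side" or "top" or "wrist"; returns (picture, depth): 480x640x3 uint8, blue, green, red; 480x640 float32, m along the optical axis (not along the pixel's ray), 0 where there is no reading.
- env.camera_info(name): a dict with "vertical_fov" (degrees; the focal length in pixels is half the picture's height over the tangent of half this angle, whatever the lens; pixels are square), "cx", "cy" (the principal point, pixels), "camera_from_world" (4x4, takes a point from world to camera coordinates); the wrist camera has in their place "tool_from_camera" (4x4, takes a point from camera to tool coordinates, whose origin is the TCP and whose axes are the tool frame's). Camera axes: x right, y down, z forward; pixel columns grow to the right and rows downward; lengths in m; the calibration is good to about 2 mm. A picture is of the moment at which its call begins: read the wrist's pose just before it. camera_info takes no time and is no camera call.
- env.hand_in(): hands the job in, once; it reports no verdict.
The state is a dict: "clock": time; "joint_pos": joint angles; "qvel": joint speeds; "joint_torque": joint torques, N m; "ee_pos": TCP position; "ee_rot": TCP orientation; "force": force on the tool from outside, world axes, zero at the start; "moment": the same for the moment, N m; "gripper_width": finger opening in m.
Only numpy, scipy, OpenCV 4.12 (cv2) and the standard library are available. Lean on these libraries where they do the work, as an engineer would, in place of code of your own. Each camera call takes 0.05 s, during which the arm holds its last target.

## Working session

There is one attempt and no reset: what is moved stays moved. The work goes in short steps, Python scripts to look and compute and a shell command to move; the robot and the scene stay as the last step left them, time stands still between calls to the robot, and variables do not carry over. Pictures are saved under pics/ and viewed, and the job is handed in when it is done.

```bash
mkdir -p pics
cat > h.py <<'E'
import numpy as np,cv2
from plant import env
from scipy.spatial.transform import Rotation as R
def snap(n,f):
    s=env.get_state(); im,d=env.read_camera(n); cv2.imwrite('pics/'+f+'.png',im); np.savez('pics/'+f+'.npz',im=im,d=d,p=s['ee_pos'],q=s['ee_rot']); return im,d
def load(f):
    z=np.load('pics/'+f+'.npz'); return z['im'],z['d'],z['p'],z['q']
def cam(n,p=None,q=None):
    i=env.camera_info(n); f=240/np.tan(np.radians(i['vertical_fov'])/2)
    if n=='wrist':
        T=np.eye(4);T[:3,:3]=R.from_quat(q).as_matrix();T[:3,3]=p; W=T@np.array(i['tool_from_camera'])
    else: W=np.linalg.inv(np.array(i['camera_from_world']))
    return f,i['cx'],i['cy'],W
def pts(d,c):
    f,cx,cy,W=c; v,u=np.mgrid[:480,:640]
    P=np.stack([(u-cx)/f*d,(v-cy)/f*d,d],-1); return P@W[:3,:3].T+W[:3,3]
def ray(c,u,v,z):
    f,cx,cy,W=c; r=W[:3,:3]@np.array([(u-cx)/f,(v-cy)/f,1]); return W[:3,3]+r*(z-W[2,3])/r[2]
E
python3 - <<'E'
from h import *
print(env.get_state())
for n in('side','top','wrist'):
    snap(n,n+'0'); i=env.camera_info(n); print(n,i)
E
```

```text
{'clock': 0.0, 'joint_pos': array([-1.44883719e+00,  2.59314952e-01,  1.53609674e+00,  6.72013208e-07,
        1.34800562e+00, -2.02803256e-01]), 'qvel': array([ 0.00053007,  0.00039413, -0.00024378,  0.00056844, -0.00037563,
       -0.00037359]), 'joint_torque': array([ 2.51060723e-03, -4.37294054e+01, -2.84002072e+01,  7.22547225e-02,
        4.11238836e-02, -1.42329027e-04]), 'ee_pos': array([ 0.17545049, -0.52070197,  0.23182731]), 'ee_rot': array([ 8.12121410e-01, -5.83487775e-01, -6.18277250e-04, -6.70879755e-04]), 'force': array([-0.39965103, -0.86722098, -0.41552233]), 'moment': array([-0.0303154 ,  0.00529407,  0.03770359]), 'gripper_width': 0.09283007391378312}
side {'vertical_fov': 56.61829026115308, 'cx': 320.7756147178707, 'cy': 240.71858171720527, 'camera_from_world': array([[-0.89038584, -0.45511133, -0.00931283,  0.51387482],
       [-0.16390958,  0.33962683, -0.92616805,  0.12590174],
       [ 0.42467246, -0.82312046, -0.37699603,  0.80342477],
       [ 0.        ,  0.        ,  0.        ,  1.        ]])}
top {'vertical_fov': 52.224827661413066, 'cx': 321.1471145681656, 'cy': 242.23671003610065, 'camera_from_world': array([[ 0.02085218, -0.99970176, -0.01271165,  0.13533382],
       [-0.99411136, -0.0193799 , -0.10661622,  0.52648207],
       [ 0.10633807,  0.01485997, -0.99421899,  1.01523639],
       [ 0.        ,  0.        ,  0.        ,  1.        ]])}
wrist {'vertical_fov': 67.03295233248365, 'cx': 320.0247508927647, 'cy': 238.647225399795, 'tool_from_camera': array([[ 9.99999927e-01, -2.89643186e-04,  2.48467928e-04,
        -1.14846234e-03],
       [ 2.07335971e-04,  9.58987119e-01,  2.83449576e-01,
        -7.86493326e-02],
       [-3.20376781e-04, -2.83449504e-01,  9.58987110e-01,
        -1.52261392e-01],
       [ 0.00000000e+00,  0.00000000e+00,  0.00000000e+00,
         1.00000000e+00]])}
```

View pics/top0.png

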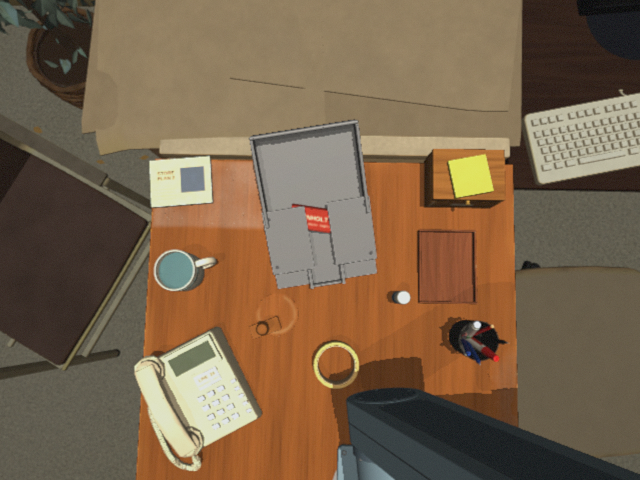

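View pics/side0.png

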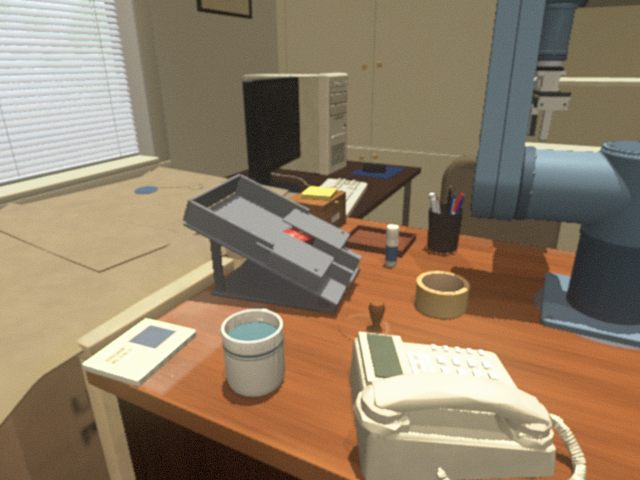

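The top view shows the dispenser around (315,205), with red carton visible in the slot at (317,218). The tray is at (446,266), glue stick (401,297), stamp (262,327) and mug (178,268). Next I'll measure them.

Run:
```python
from h import *
im,d,p,q=load('top0'); c=cam('top'); P=pts(d,c)
cv2.imwrite('pics/top0z.png',cv2.resize(im[110:310,230:490],None,fx=3,fy=3,interpolation=cv2.INTER_CUBIC)[:600])
for n,(u,v) in dict(hop=(310,175),hop2=(340,180),hop3=(275,165),covL=(288,240),covR=(345,240),slotfl=(321,255),red=(317,222),tray=(446,266),tray2=(446,285),glue=(401,297),stamp=(262,327),mug=(176,268),desk=(400,215)).items(): print(n,P[v,u].round(4))
# hopper floor plane
m=np.zeros(d.shape,bool); m[150:195,275:350]=1; X=P[m]; X=X[np.isfinite(X).all(1)]
c0=X.mean(0); n=np.linalg.svd(X-c0)[2][2]; n*=np.sign(n[2]); print('floor n',n,c0,'tilt',np.degrees(np.arccos(n[2])),'rms',((X-c0)@n).std(), 'downdir yaw',np.degrees(np.arctan2(-n[1],-n[0])))
```

```text
hop [0.647  0.1694 0.1203]
hop2 [0.6402 0.1098 0.111 ]
hop3 [0.6631 0.238  0.131 ]
covL [0.5184 0.2102 0.1079]
covR [0.5213 0.0976 0.1013]
slotfl [0.4945 0.1453 0.0518]
red [0.5563 0.154  0.1014]
tray [ 0.4798 -0.1251  0.0042]
tray2 [ 0.4388 -0.1245  0.0057]
glue [ 0.4112 -0.0149  0.0928]
stamp [0.3455 0.2604 0.0735]
mug [0.4603 0.4396 0.0745]
desk [ 0.5899 -0.0255  0.0028]
floor n [0.97679426 0.0213508  0.21311292] [0.65193968 0.16533449 0.12390396] tilt 77.69516010622456 rms 0.02529403222881249 downdir yaw -178.7478266148356
```

View pics/top0z.png

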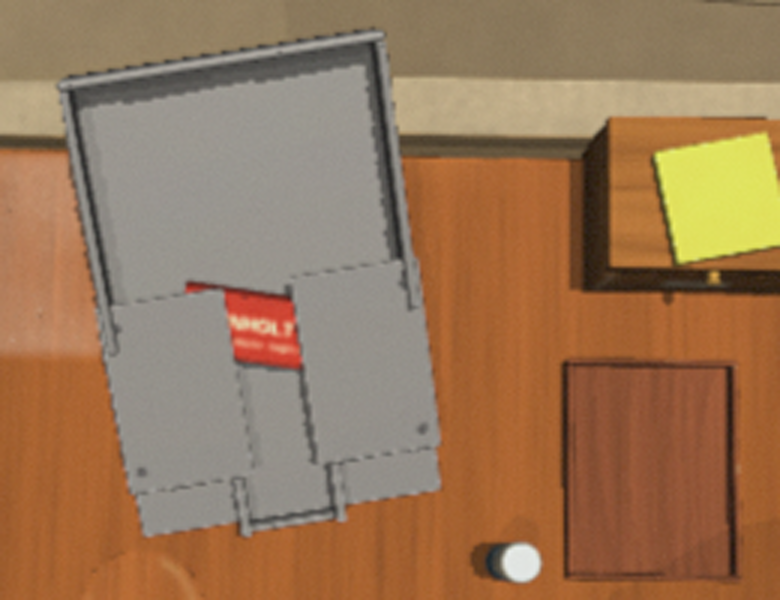

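```bash
cat > fr.py <<'E'
from h import *
E
python3 - <<'E'
from h import *
im,d,p,q=load('top0'); c=cam('top'); P=pts(d,c)
m=np.zeros(d.shape,bool); m[150:195,275:350]=1; m&=d>0; X=P[m]
for _ in range(4):
    c0=np.median(X,0) if _==0 else X.mean(0); n=np.linalg.svd(X-c0)[2][2]; n*=np.sign(n[2]); r=abs((X-c0)@n); X=X[r<np.percentile(r,90)]
print('floor n',n,c0,'tilt',np.degrees(np.arccos(n[2])),'rms',((X-c0)@n).std(),'upyaw',np.degrees(np.arctan2(-n[1],-n[0])))
def wall(u,v,h):  # ray onto plane h above the floor
    f,cx,cy,W=c; r=W[:3,:3]@np.array([(u-cx)/f,(v-cy)/f,1]); t=((c0-W[:3,3])@n+h)/(r@n); return W[:3,3]+t*r
z=lambda x,y:(230+(x+.5)/3-.5,110+(y+.5)/3-.5)
# wall top outer corners
A=wall(*z(62,86),.045);B=wall(*z(384,33),.045)
print('endwall outer corners',A,B,'len',np.linalg.norm(A-B))
# covers top (34): far edge and near edge
for k,(x,y) in dict(cLfar=(113,306),cLslotfar=(225,291),cRslotfar=(290,278),cRfar=(408,262),cLnear=(133,494),cRnear=(438,449),cLslotnear=(252,482),cRslotnear=(316,464)).items(): print(k,wall(*z(x,y),.034).round(4))
for k,(x,y) in dict(r1=(232,358),r2=(300,368),r3=(186,284),r4=(289,297)).items(): print(k,wall(*z(x,y),.022).round(4))
E
```

```text
floor n [-0.38499724 -0.07046411  0.92022385] [0.65255315 0.16533581 0.1203767 ] tilt 23.04117045630589 rms 0.0008775927633932017 upyaw 10.371763788136972
endwall outer corners [0.69506251 0.27740717 0.19564425] [0.73165708 0.08103751 0.19591787] len 0.19975054980242513
cLfar [0.5706 0.2502 0.1295]
cLslotfar [0.5819 0.1779 0.1287]
cRslotfar [0.5911 0.136  0.1294]
cRfar [0.6032 0.0597 0.1286]
cLnear [0.4513 0.239  0.0788]
cRnear [0.4858 0.0342 0.0775]
cLslotnear [0.4611 0.1592 0.0768]
cRslotnear [0.474  0.1163 0.0789]
r1 [0.5422 0.1737 0.0988]
r2 [0.5371 0.1283 0.0931]
r3 [0.5876 0.204  0.1201]
r4 [0.5816 0.1365 0.1124]
```

```bash
cat > fr.py <<'E'
from h import *
psi=np.radians(10.2); th=np.radians(23)
ex=np.array([np.cos(th)*np.cos(psi),np.cos(th)*np.sin(psi),np.sin(th)]);ey=np.array([-np.sin(psi),np.cos(psi),0]);ez=np.cross(ex,ey)
D=np.stack([ex,ey,ez],1)
O=np.array([0.4845,0.1414,0.06])
def w2d(X): return (np.asarray(X)-O)@D
def d2w(X): return O+D@np.asarray(X)
E
python3 - <<'E'
from fr import *
E=[((.5865,.157,.129),(.095,0,.034)),((.7134,.1792,.1958),(.241,0,.045)),((.5869,.155,.129),(.095,0,.034)),((.4686,.1366,.0782),(-.035,0,.034)),((.46755,.13775,.0779),(-.035,0,.034))]
os=[np.array(a)-D@np.array(b) for a,b in E]; print(np.round(os,4)); o=np.mean(os,0); print(o)
import fr
fr.O[:]=o; 
im,d,p,q=load('top0'); P=pts(d,cam('top'))
for r in [[.5422,.1737,.0988],[.5371,.1283,.0931],[.5876,.204,.1201],[.5816,.1365,.1124]]: print((fr.w2d(r)*1e3).round(1))
print('floor hop', (w2d([.6526,.1653,.1204])*1e3).round(1))
# tray
hsv=cv2.cvtColor(im,cv2.COLOR_BGR2HSV)
for n,(u,v,hh) in dict(t1=(418.5,230.5,.018),t2=(474,230.5,.018),t3=(419,302,.018),t4=(476,302,.018)).items(): print(n,ray(cam('top'),u,v,hh).round(4))
E
```

```text
[[0.5135 0.1439 0.0606]
 [0.5124 0.143  0.0602]
 [0.5139 0.1419 0.0606]
 [0.5134 0.1447 0.0606]
 [0.5123 0.1458 0.0603]]
[0.51310084 0.14384564 0.06044694]
[46.2 24.2 22. ]
[ 32.  -19.5  21.9]
[100.6  46.   22.1]
[ 81.2 -19.4  22. ]
floor hop [ 1.533e+02 -3.600e+00  1.000e-01]
t1 [ 0.5543 -0.0632  0.018 ]
t2 [ 0.5566 -0.1823  0.018 ]
t3 [ 0.4013 -0.0642  0.018 ]
t4 [ 0.4039 -0.1847  0.018 ]
```

Run:
```python
from h import *
im,d,p,q=load('top0'); P=pts(d,cam('top'))
cv2.imwrite('pics/tz.png',cv2.resize(im[220:320,380:490],None,fx=6,fy=6,interpolation=cv2.INTER_CUBIC))
cv2.imwrite('pics/mz.png',cv2.resize(im[240:345,140:280],None,fx=5,fy=5,interpolation=cv2.INTER_CUBIC))
```

```text
(no output)
```

View pics/tz.png

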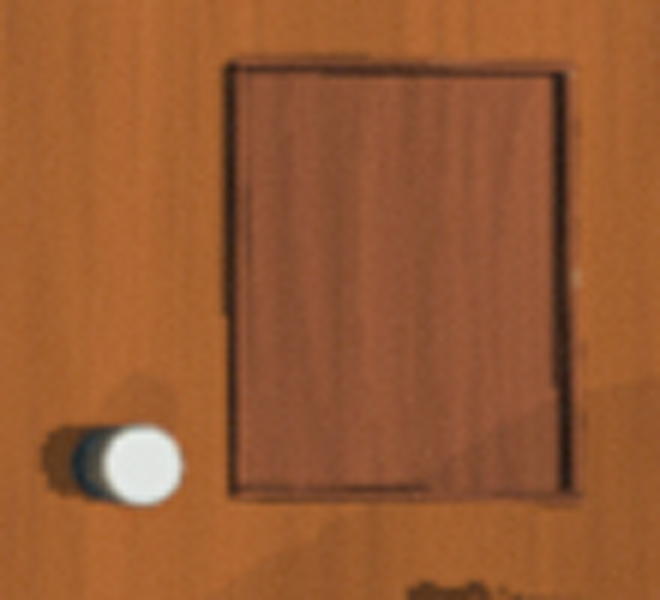

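View pics/mz.png

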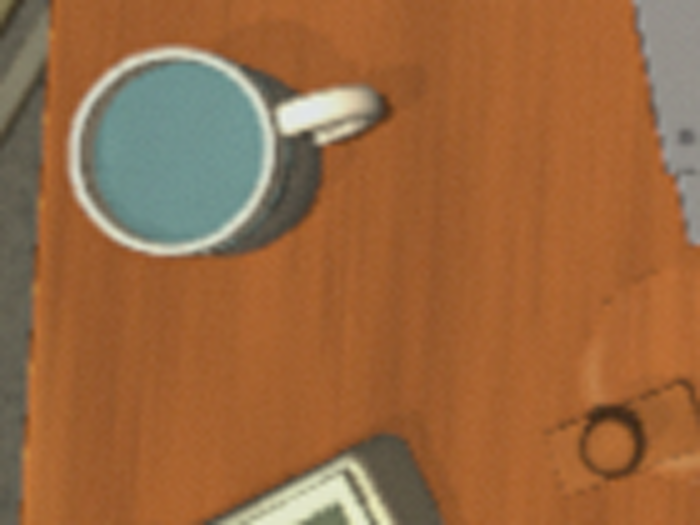

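```bash
sed -i 's/^O=.*/O=np.array([0.5131,0.1438,0.0604])/' fr.py
cat >> fr.py <<'E'
PUSH=np.stack([-ey,-ex,-ez],1); GRASP=np.stack([ex,-ey,-ez],1)
PLACE=np.array([[0,1,0],[1,0,0],[0,0,-1.]])   # tool x=+world y
def need(target,Rt):
    s=env.get_state(); p=s['ee_pos']; dp=(target-p)/.03
    Rc=R.from_quat(s['ee_rot']).as_matrix()
    rv=R.from_matrix(Rt@Rc.T).as_rotvec(degrees=True)/4
    print('t',round(s['clock'],2),'p',p.round(4),'disp',(w2d(p)*1e3).round(1),'f',s['force'].round(1),'w',round(s['gripper_width'],4),'\n shift',dp.round(2),'turn',rv.round(2))
E
python3 - <<'E'
from fr import *
need(d2w([.005,0,.09]),PUSH); print(d2w([.005,0,.09]))
E
```

```text
t 0.15 p [ 0.1755 -0.5209  0.232 ] disp [-347.2 -594.4  333.8] f [0.6 0.2 0.3] w 0.0929 
 shift [10.25 21.97 -2.89] turn [ 1.41 -5.58 -2.08]
[0.48301976 0.13838771 0.14519909]
```

```bash
python3 -m jog '[[0.4,1,0.5,0,0,0,0],[0.4,1,0.5,0,0,0,0],[0.4,1,0.5,0,0,0,0],[0.4,1,0.5,0,0,0,0],[0.4,1,0,0,0,-0.2,0]]' 20
python3 -m jog '[[0.5,1,0,0,-0.3,-0.2,0],[0.5,1,0,0,-0.3,-0.2,0],[0.5,1,0,0,-0.3,-0.2,0],[0.5,1,0,0.1,-0.3,-0.2,0],[0.5,1,0,0.1,-0.3,-0.2,0]]'
python3 -m jog '[[0.5,1,0,0.1,-0.4,-0.2,0],[0.5,1,0,0.1,-0.4,-0.2,0],[0.5,1,0,0.1,-0.4,-0.2,0],[0.5,1,0,0.1,-0.4,-0.2,0],[0.5,1,0,0.1,-0.4,-0.2,0]]'
python3 -c "
from fr import *
need(d2w([.005,0,.09]),PUSH)"
```

```text
clock: 0.57
ee_pos: [0.2337, -0.3694, 0.2889]
ee_rot: [0.806, -0.592, -0.003, -0.003]
force: [1.2, -0.6, -0.1]
gripper_width: 0.0641
clock: 0.98
ee_pos: [0.3108, -0.2114, 0.2893]
ee_rot: [0.782, -0.621, 0.037, -0.041]
force: [0.5, -0.6, -0.1]
gripper_width: 0.031
clock: 1.4
ee_pos: [0.3871, -0.053, 0.2892]
ee_rot: [0.752, -0.646, 0.083, -0.1]
force: [0.9, -0.2, 0.0]
gripper_width: 0.0009
t 1.4 p [ 0.3871 -0.053   0.2892] disp [ -56.8 -171.3  272.7] f [ 0.9 -0.2  0. ] w 0.0009 
 shift [ 3.2   6.38 -4.8 ] turn [ 0.28 -1.99  0.38]
```

```bash
python3 -m jog '[[0.5,1,-0.3,0.05,-0.4,0.08,0],[0.5,1,-0.3,0.05,-0.4,0.08,0],[0.5,1,-0.3,0.05,-0.4,0.08,0],[0.5,1,-0.3,0.05,-0.4,0.08,0],[0.5,1,-0.3,0.05,-0.4,0.08,0]]'
python3 -m jog '[[0.5,1,-0.7,0,0,0,0],[0.2,0.3,-0.7,0,0,0,0],[0,0,0,0,0,0,0]]'
python3 -c "
from fr import *
need(d2w([.005,0,.09]),PUSH)
snap('wrist','w1')
"
```

```text
clock: 1.82
ee_pos: [0.4644, 0.1053, 0.246]
ee_rot: [0.751, -0.627, 0.134, -0.158]
force: [0.5, -0.2, -0.3]
gripper_width: 0.0005
clock: 2.07
ee_pos: [0.4849, 0.1526, 0.2014]
ee_rot: [0.753, -0.624, 0.134, -0.16]
force: [-1.5, 0.1, -0.7]
gripper_width: 0.0004
t 2.07 p [0.4849 0.1526 0.2014] disp [ 30.9  13.7 140. ] f [-1.5  0.1 -0.7] w 0.0004 
 shift [-0.06 -0.47 -1.87] turn [-0.01  0.26 -0.13]
```

View pics/w1.png

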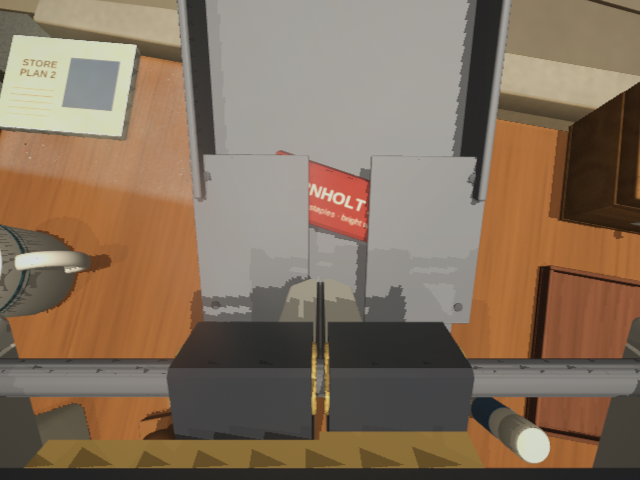

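```bash
python3 -c "
from fr import *
im,d,p,q=load('w1'); c=cam('wrist',p,q); f,cx,cy,W=c
def onp(u,v,h):
    r=W[:3,:3]@np.array([(u-cx)/f,(v-cy)/f,1]); a=W[:3,3]; t=((O-a)@ez+h)/(r@ez); return (w2d(a+t*r)*1e3).round(1)
for u,v in [(308,156),(370,156),(204,155),(477,157),(308,270),(367,270),(198,322),(471,322)]: print(u,v,onp(u,v,.034))
print('carton'); 
for u,v in [(280,153),(370,180),(309,223),(367,241)]: print(u,v,onp(u,v,.022))
P=pts(d,c)
for u,v in [(250,200),(420,200),(340,100),(340,250),(340,200),(300,310),(340,310)]: print(u,v,d[v,u],(w2d(P[v,u])*1e3).round(1))
need(d2w([.002,0,.045]),PUSH)
"
```

```text
308 156 [95.  23.8 34. ]
370 156 [ 95.4 -19.6  34. ]
204 155 [95.  96.6 34. ]
477 157 [ 95.4 -94.5  34. ]
308 270 [10.2 23.8 34. ]
367 270 [ 10.6 -21.2  34. ]
198 322 [-34.5 111.2  34. ]
471 322 [ -32.5 -105.6   34. ]
carton
280 153 [96.4 44.7 22. ]
370 180 [ 77.4 -22.   22. ]
309 223 [44.1 23.4 22. ]
367 241 [ 30.2 -21.8  22. ]
250 200 0.26198828 [63.5 65.7 33.9]
420 200 0.26202673 [ 64.6 -57.2  33.7]
340 100 0.2758748 [135.2   0.6  -0.2]
340 250 0.3081627 [15.6 -2.3 -0.7]
340 200 0.27457294 [62.1 -0.  21.3]
300 310 0.14796157 [ 39.3  23.  158.9]
340 310 0.14675513 [ 40.    6.7 160. ]
t 2.12 p [0.4854 0.152  0.2031] disp [ 32.   13.  141.5] f [-0.2  0.5  0.1] w 0.0006 
 shift [ 0.41 -0.37 -3.35] turn [-0.02  0.28 -0.12]
```

```bash
python3 -m jog '[[0.15,-0.15,-0.8,0,0.15,-0.06,0],[0.15,-0.15,-0.8,0,0.15,-0.06,0],[0.1,-0.05,-0.5,0,0,0,0],[0,0,0,0,0,0,0]]'
python3 -c "
from fr import *
need(d2w([.002,0.001,.045]),PUSH)
need(d2w([.002,0.001,.02]),PUSH)"
```

```text
clock: 2.45
ee_pos: [0.4998, 0.1397, 0.1435]
ee_rot: [0.752, -0.628, 0.13, -0.155]
force: [-1.3, -0.0, -0.2]
gripper_width: 0.0003
t 2.45 p [0.4998 0.1397 0.1435] disp [19.8 -1.7 81.9] f [-1.3 -0.  -0.2] w 0.0003 
 shift [-0.08  0.08 -1.36] turn [-0.01  0.08 -0.01]
t 2.45 p [0.4998 0.1397 0.1435] disp [19.8 -1.7 81.9] f [-1.3 -0.  -0.2] w 0.0003 
 shift [ 0.24  0.14 -2.13] turn [-0.01  0.08 -0.01]
```

```bash
python3 -m jog '[[-0.1,0.08,-0.7,0,0.08,0,0],[0,0,-0.6,0,0,0,0],[0,0,0,0,0,0,0]]'
python3 -c "
from fr import *
need(d2w([.002,0.001,.02]),PUSH)"
```

```text
clock: 2.7
ee_pos: [0.4999, 0.1391, 0.1088]
ee_rot: [0.75, -0.63, 0.13, -0.155]
force: [-0.3, 0.7, -0.5]
gripper_width: 0.0005
t 2.7 p [0.4999 0.1391 0.1088] disp [ 6.1 -2.3 49.9] f [-0.3  0.7 -0.5] w 0.0005 
 shift [ 0.24  0.15 -0.97] turn [-0.01  0.09  0.06]
```

```bash
python3 -m jog '[[0.0,0.15,0,0,0.09,0.06,0],[0.13,0.05,-0.5,0,0,0,0],[0.1,0,-0.4,0,0,0,0],[0,0,0,0,0,0,0]]'
python3 -c "
from fr import *
need(d2w([.002,0.001,.02]),PUSH)"
```

```text
clock: 3.03
ee_pos: [0.5117, 0.144, 0.0896]
ee_rot: [0.75, -0.629, 0.131, -0.156]
force: [0.3, -0.4, 0.1]
gripper_width: 0.0003
t 3.03 p [0.5117 0.144  0.0896] disp [10.2  0.5 27.4] f [ 0.3 -0.4  0.1] w 0.0003 
 shift [-0.16 -0.01 -0.33] turn [-0.02  0.14  0.04]
```

```bash
python3 -m jog '[[-0.1,0,-0.3,0,0.14,0,0],[0,0,0,0,0,0,0]]'
python3 -c "
from fr import *
need(d2w([.135,0.001,.02]),PUSH);print(ex)"
```

```text
clock: 3.2
ee_pos: [0.5104, 0.1441, 0.0835]
ee_rot: [0.75, -0.63, 0.129, -0.154]
force: [-0.7, -0.4, -1.1]
gripper_width: 0.0007
t 3.2 p [0.5104 0.1441 0.0835] disp [ 6.6  0.7 22.3] f [-0.7 -0.4 -1.1] w 0.0007 
 shift [3.91 0.71 1.6 ] turn [-0.02  0.05  0.04]
[0.90595683 0.16300736 0.39073113]
```

```bash
python3 -m jog '[[0.27,0.05,0.1,0,0,0,0],[0.27,0.05,0.12,0,0,0,0],[0.27,0.05,0.12,0,0,0,0],[0.27,0.05,0.12,0,0,0,0],[0,0,0,0,0,0,0]]'
python3 -c "
from fr import *
need(d2w([.135,0.001,.02]),PUSH); snap('top','top1')
im=load('top1')[0]; cv2.imwrite('pics/top1z.png',cv2.resize(im[110:310,230:490],None,fx=3,fy=3))"
```

```text
clock: 3.62
ee_pos: [0.5478, 0.1507, 0.1026]
ee_rot: [0.75, -0.629, 0.131, -0.156]
force: [0.6, 0.0, -0.4]
gripper_width: 0.0006
t 3.62 p [0.5478 0.1507 0.1026] disp [49.1  0.7 25. ] f [ 0.6  0.  -0.4] w 0.0006 
 shift [2.66 0.49 0.96] turn [-0.02  0.12  0.05]
```

View pics/top1z.png

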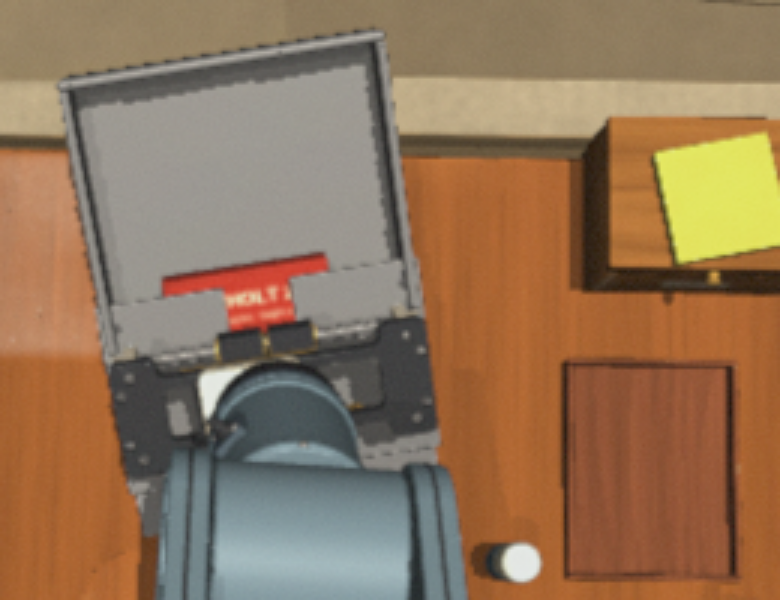

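The carton is squared up, with its upper edge from (165,277) to (326,254), and emerging from the covers. I'll keep pushing.

```bash
python3 -m jog '[[0.27,0.05,0.07,0,0.06,0,0],[0.27,0.05,0.09,0,0.06,0,0],[0.27,0.05,0.1,0,0,0,0],[0.27,0.05,0.11,0,0,0,0],[0,0,0,0,0,0,0]]'
python3 -m jog '[[0.27,0.05,0.1,0,0,0,0],[0.27,0.05,0.11,0,0,0,0],[0.27,0.05,0.11,0,0,0,0],[0.27,0.05,0.11,0,0,0,0],[0,0,0,0,0,0,0]]'
python3 -c "
from fr import *
need(d2w([.138,0.001,.02]),PUSH)"
```

```text
clock: 4.08
ee_pos: [0.5796, 0.1574, 0.113]
ee_rot: [0.751, -0.63, 0.126, -0.152]
force: [0.3, 0.7, -0.3]
gripper_width: 0.0005
clock: 4.5
ee_pos: [0.6136, 0.164, 0.126]
ee_rot: [0.752, -0.63, 0.125, -0.151]
force: [0.2, 0.2, 0.1]
gripper_width: 0.0005
t 4.5 p [0.6136 0.164  0.126 ] disp [120.    2.1  20.4] f [0.2 0.2 0.1] w 0.0005 
 shift [0.56 0.06 0.22] turn [-0.02 -0.11  0.03]
```

```bash
python3 -m jog '[[0.27,0.04,0.12,0,-0.06,0,0],[0.27,0.03,0.12,0,0,0,0],[0,0,0,0,0,0,0]]'
python3 -m jog '[[-0.3,-0.05,-0.1,0,0,0,0],[0,0,0.5,0,0,0,0],[-0.3,0,1,0,0,0,0],[-0.3,0,1,0,0,0,0],[0,0,0,0,0,0,0]]'
python3 -c "
from fr import *
need(d2w([.16,0.001,.02]),GRASP); snap('wrist','w2');snap('top','top2')
im=load('top2')[0]; cv2.imwrite('pics/top2z.png',cv2.resize(im[110:310,230:490],None,fx=3,fy=3))"
```

```text
clock: 4.75
ee_pos: [0.6313, 0.1664, 0.1337]
ee_rot: [0.751, -0.63, 0.126, -0.152]
force: [0.1, -0.1, 0.4]
gripper_width: 0.0004
clock: 5.17
ee_pos: [0.5996, 0.1642, 0.2034]
ee_rot: [0.752, -0.63, 0.124, -0.15]
force: [0.4, 0.0, 0.1]
gripper_width: 0.0007
t 5.17 p [0.5996 0.1642 0.2034] disp [137.6   4.7  97. ] f [0.4 0.  0.1] w 0.0007 
 shift [ 1.69  0.18 -2.07] turn [-8.55 -1.68 20.79]
```

View pics/top2z.png

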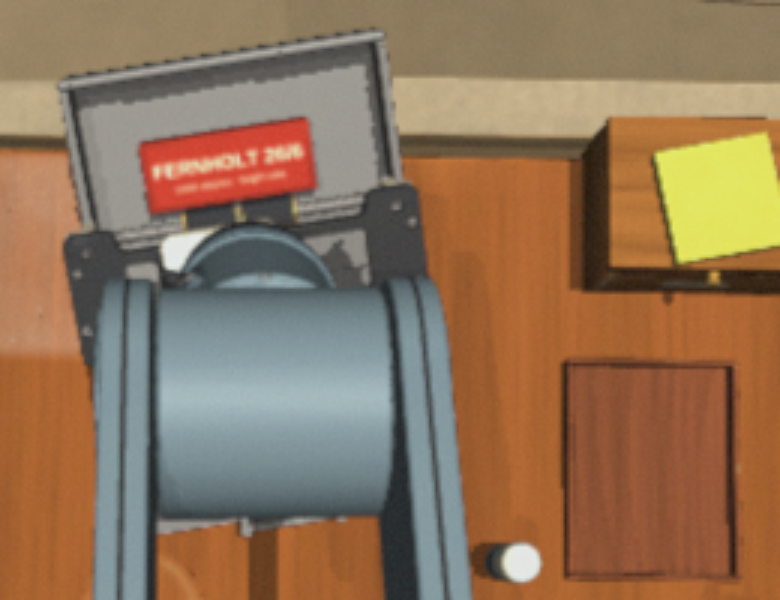

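View pics/w2.png

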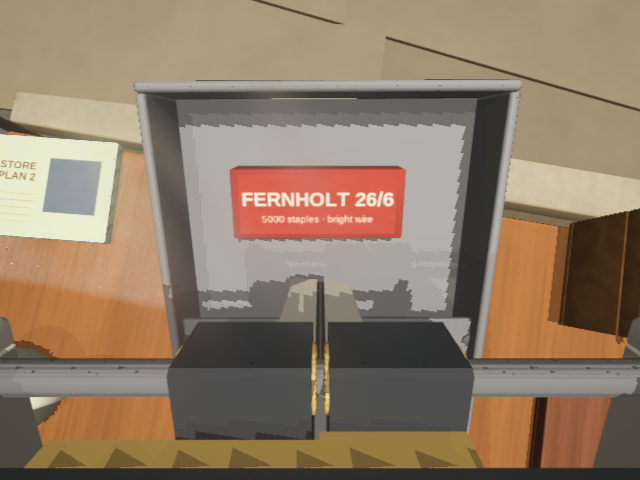

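```bash
cat >> fr.py <<'E'
def carton(n,f):
    im,d,p,q=load(f); P=w2d(pts(d,cam(n,p,q))); hsv=cv2.cvtColor(im,cv2.COLOR_BGR2HSV)
    m=((hsv[...,0]<8)|(hsv[...,0]>172))&(hsv[...,1]>150)&(hsv[...,2]>90)&(d>0)&(abs(P[...,2]-.022)<.006)&(P[...,0]<.24)&(P[...,0]>.05)
    X=P[m]; r=cv2.minAreaRect((X[:,:2]*1e3).astype(np.float32)); print(n,m.sum(),'h',np.median(X[:,2]).round(4),'rect',np.round(r[0],1),np.round(r[1],1),round(r[2],1))
E
python3 -c "
from fr import *
carton('wrist','w2');carton('top','top2')"
```

```text
wrist 8123 h 0.0217 rect [171.1   7.6] [108.8  44.9] 89.8
top 1012 h 0.0224 rect [171.8   6.7] [107.8  44.7] 89.9
```

```bash
python3 -m jog '[[0.2,0.03,0.1,-0.38,-0.075,0.93,0.75],[0.2,0.03,0.1,-0.38,-0.075,0.93,0.75],[0.2,0.03,0.1,-0.38,-0.075,0.93,0.75],[0.2,0.03,0.1,-0.38,-0.075,0.93,0.75],[0.2,0.03,0.1,-0.38,-0.075,0.93,0.75]]'
python3 -m jog '[[0,0,0,-0.38,-0.075,0.93,0.75],[0,0,0,-0.38,-0.075,0.93,0.75],[0,0,0,-0.38,-0.075,0.93,0.75],[0,0,0,-0.38,-0.075,0.93,0.75],[0,0,0,-0.38,-0.075,0.93,0.75]]'
python3 -m jog '[[0,0,0,-0.38,-0.075,0.93,0.75],[0,0,0,-0.38,-0.075,0.93,0.75],[0,0,0,-0.38,-0.075,0.93,0.75],[0,0,0,-0.38,-0.075,0.93,0.75],[0,0,0,-0.38,-0.075,0.93,0.75]]'
python3 -c "
from fr import *
need(d2w([.17,0.007,.06]),GRASP);need(d2w([.17,0.007,.017]),GRASP)"
```

```text
clock: 5.68
ee_pos: [0.6224, 0.1677, 0.2045]
ee_rot: [0.855, -0.485, 0.143, -0.118]
force: [0.1, 0.3, -0.9]
gripper_width: 0.0294
clock: 6.1
ee_pos: [0.6192, 0.1668, 0.1936]
ee_rot: [0.93, -0.321, 0.16, -0.084]
force: [0.2, -0.5, 0.2]
gripper_width: 0.0626
clock: 6.52
ee_pos: [0.6136, 0.1658, 0.1813]
ee_rot: [0.973, -0.146, 0.17, -0.047]
force: [-0.8, 0.7, 0.4]
gripper_width: 0.0699
t 6.52 p [0.6136 0.1658 0.1813] disp [141.9   3.9  71.2] f [-0.8  0.7  0.4] w 0.0699 
 shift [0.97 0.28 0.02] turn [-2.08 -0.98  6.39]
t 6.52 p [0.6136 0.1658 0.1813] disp [141.9   3.9  71.2] f [-0.8  0.7  0.4] w 0.0699 
 shift [ 1.53  0.38 -1.3 ] turn [-2.08 -0.98  6.39]
```

```bash
python3 -m jog '[[0.2,0.05,0.25,-0.3,-0.14,0.92,0.75],[0.2,0.05,0.25,-0.3,-0.14,0.92,0.75],[0.2,0.05,0.15,-0.3,-0.14,0.92,0.75],[0.2,0.05,0.1,-0.3,-0.14,0.92,0.75],[0.2,0.05,0.1,-0.3,-0.14,0.92,0.75]]'
python3 -m jog '[[0.1,0.05,0.1,-0.3,-0.14,0.9,0.75],[0.1,0.05,0.1,-0.3,-0.14,0.9,0.75],[0,0,0.1,0,0,0,0.75]]'
python3 -c "
from fr import *
need(d2w([.17,0.007,.06]),GRASP);need(d2w([.17,0.007,.017]),GRASP)"
```

```text
clock: 6.93
ee_pos: [0.6372, 0.1728, 0.1942]
ee_rot: [0.982, 0.03, 0.183, -0.022]
force: [-0.1, 0.8, 0.8]
gripper_width: 0.07
clock: 7.18
ee_pos: [0.6412, 0.1753, 0.1963]
ee_rot: [0.977, 0.101, 0.186, -0.012]
force: [1.0, -0.9, -0.3]
gripper_width: 0.0698
t 7.18 p [0.6412 0.1753 0.1963] disp [174.3   8.3  73.6] f [ 1.  -0.9 -0.3] w 0.0698 
 shift [ 0.05 -0.04 -0.47] turn [ 0.27 -0.35 -0.35]
t 7.18 p [0.6412 0.1753 0.1963] disp [174.3   8.3  73.6] f [ 1.  -0.9 -0.3] w 0.0698 
 shift [ 0.6   0.06 -1.79] turn [ 0.27 -0.35 -0.35]
```

```bash
python3 -m jog '[[0.1,-0.03,-0.4,0.27,-0.35,-0.35,0.75],[0.1,0,-0.2,0,0,0,0.75],[0,0,0,0,0,0,0.75]]'
python3 -c "
from fr import *
need(d2w([.171,0.007,.04]),GRASP);need(d2w([.171,0.007,.017]),GRASP)"
```

```text
clock: 7.43
ee_pos: [0.6459, 0.1741, 0.1746]
ee_rot: [0.977, 0.084, 0.197, -0.018]
force: [0.4, -0.7, -0.2]
gripper_width: 0.0698
t 7.43 p [0.6459 0.1741 0.1746] disp [169.9   6.3  51.9] f [ 0.4 -0.7 -0.2] w 0.0698 
 shift [ 0.18  0.06 -0.35] turn [-0.03 -0.06  0.07]
t 7.43 p [0.6459 0.1741 0.1746] disp [169.9   6.3  51.9] f [ 0.4 -0.7 -0.2] w 0.0698 
 shift [ 0.48  0.11 -1.06] turn [-0.03 -0.06  0.07]
```

```bash
python3 -m jog '[[0.2,0.04,-0.45,0,-0.06,0.07,0.75],[0.2,0.04,-0.42,0,0,0,0.75],[0,0,0,0,0,0,0.75]]'
python3 -c "
from fr import *
need(d2w([.171,0.007,.017]),GRASP)"
```

```text
clock: 7.68
ee_pos: [0.6573, 0.1763, 0.146]
ee_rot: [0.977, 0.086, 0.197, -0.019]
force: [-0.8, -0.2, 0.3]
gripper_width: 0.0697
t 7.68 p [0.6573 0.1763 0.146 ] disp [169.4   6.4  21.1] f [-0.8 -0.2  0.3] w 0.0697 
 shift [ 0.1   0.04 -0.1 ] turn [-0.03 -0.06  0.03]
```

```bash
python3 -m jog '[[0.1,0.03,-0.12,0,-0.06,0,0.75],[0,0,0,0,0,0,0.3],[0,0,0,0,0,0,0.3],[0,0,0,0,0,0,0.3],[0,0,0,0,0,0,0.3]]' 20
python3 -m jog '[[0,0,0,0,0,0,0.3],[0,0,0,0,0,0,0.3],[0,0,0,0,0,0,0.3]]' 20
python3 -c "
from fr import *
need(d2w([.171,0.007,.017]),GRASP)"
```

```text
clock: 8.1
ee_pos: [0.6608, 0.1775, 0.142]
ee_rot: [0.976, 0.086, 0.198, -0.018]
force: [-0.3, -0.1, -0.2]
gripper_width: 0.0478
clock: 8.35
ee_pos: [0.6607, 0.1776, 0.1432]
ee_rot: [0.976, 0.086, 0.198, -0.018]
force: [-0.3, 0.3, -0.5]
gripper_width: 0.0449
t 8.35 p [0.6607 0.1776 0.1432] disp [171.6   7.1  17.1] f [-0.3  0.3 -0.5] w 0.0449 
 shift [-0.02 -0.01 -0.01] turn [-0.03 -0.01  0.04]
```

Width reads 44.9 mm, so it's held. Now I'll lift along the floor normal, then up.

```bash
python3 -m jog '[[-0.15,-0.03,0.4,0,0,0,0.3],[-0.2,-0.03,0.5,0,0,0,0.3],[-0.3,-0.05,0.7,0,0,0,0.3],[-0.3,-0.05,0.8,0,0,0,0.3],[-0.2,0,0.8,0,0,0,0.3]]' 25
python3 -m jog '[[0,0,0.8,0,0,0,0.3],[0,0,0.6,0,0,0,0.3],[0,0,0,0,0,0,0.3]]'
python3 -c "
from fr import *
need(np.array([.479,-.1236,.10]),PLACE);snap('side','s3')"
```

```text
clock: 8.77
ee_pos: [0.62, 0.1717, 0.2372]
ee_rot: [0.978, 0.085, 0.192, -0.018]
force: [0.6, 0.7, -0.5]
gripper_width: 0.0449
clock: 9.02
ee_pos: [0.6193, 0.1719, 0.2908]
ee_rot: [0.976, 0.086, 0.197, -0.018]
force: [-0.0, -0.4, -0.4]
gripper_width: 0.0448
t 9.02 p [0.6193 0.1719 0.2908] disp [190.8   8.8 169.3] f [-0.  -0.4 -0.4] w 0.0448 
 shift [-4.68 -9.85 -6.36] turn [-4.77  3.96 19.71]
```

View pics/s3.png

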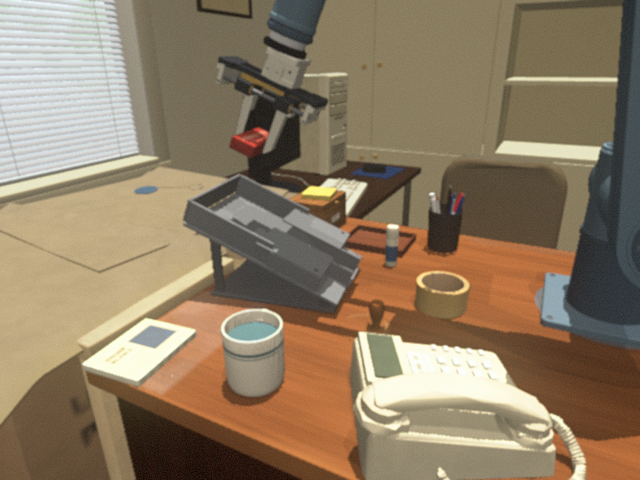

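```bash
python3 -m jog '[[-0.24,-0.5,0,-0.22,0.18,0.92,0.3],[-0.24,-0.5,0,-0.22,0.18,0.92,0.3],[-0.24,-0.5,0,-0.22,0.18,0.92,0.3],[-0.24,-0.5,0,-0.22,0.18,0.92,0.3],[-0.24,-0.5,0,-0.22,0.18,0.92,0.3]]'
python3 -m jog '[[-0.24,-0.5,0,-0.22,0.18,0.92,0.3],[-0.24,-0.5,0,-0.22,0.18,0.92,0.3],[-0.24,-0.5,0,-0.22,0.18,0.92,0.3],[-0.24,-0.5,0,-0.22,0.18,0.92,0.3],[-0.24,-0.5,0,-0.22,0.18,0.92,0.3]]'
python3 -c "
from fr import *
need(np.array([.479,-.1236,.10]),PLACE)"
```

```text
clock: 9.48
ee_pos: [0.5771, 0.0981, 0.2831]
ee_rot: [0.955, 0.256, 0.151, -0.017]
force: [0.2, -0.4, -1.1]
gripper_width: 0.0451
clock: 9.9
ee_pos: [0.5342, 0.0199, 0.2743]
ee_rot: [0.903, 0.417, 0.099, -0.016]
force: [1.0, 0.8, -0.0]
gripper_width: 0.0449
t 9.9 p [0.5342 0.0199 0.2743] disp [  82.4 -125.7  197.3] f [ 1.   0.8 -0. ] w 0.0449 
 shift [-1.84 -4.78 -5.81] turn [-2.37  1.72 10.06]
```

```bash
python3 -m jog '[[-0.19,-0.5,-0.1,-0.23,0.17,0.97,0.3],[-0.19,-0.5,-0.1,-0.23,0.17,0.97,0.3],[-0.19,-0.5,-0.1,-0.23,0.17,0.97,0.3],[-0.19,-0.5,-0.1,-0.23,0.17,0.97,0.3],[-0.19,-0.5,-0.1,-0.23,0.17,0.97,0.3]]'
python3 -m jog '[[-0.19,-0.45,-0.3,-0.23,0.17,0.97,0.3],[-0.19,-0.45,-0.3,-0.23,0.17,0.97,0.3],[-0.19,-0.45,-0.3,-0.23,0.17,0.97,0.3],[-0.19,-0.45,-0.3,-0.23,0.17,0.97,0.3],[-0.1,-0.3,-0.3,-0.23,0.17,0.97,0.3]]'
python3 -c "
from fr import *
need(np.array([.479,-.1236,.06]),PLACE)"
```

```text
clock: 10.32
ee_pos: [0.4996, -0.0583, 0.2514]
ee_rot: [0.818, 0.573, 0.045, -0.012]
force: [0.1, -0.2, -0.6]
gripper_width: 0.0447
clock: 10.73
ee_pos: [0.4685, -0.1245, 0.1984]
ee_rot: [0.705, 0.709, -0.01, -0.008]
force: [0.2, 0.1, -1.1]
gripper_width: 0.0449
t 10.73 p [ 0.4685 -0.1245  0.1984] disp [ -30.2 -256.2  162.8] f [ 0.2  0.1 -1.1] w 0.0449 
 shift [ 0.35  0.03 -4.61] turn [ 0.04 -0.35 -0.07]
```

```bash
python3 -m jog '[[0.2,0,-0.8,0,-0.35,-0.07,0.3],[0.15,0.02,-0.8,0,0,0,0.3],[0,0,-0.8,0,0,0,0.3],[0,0,-0.8,0,0,0,0.3],[0,0,0,0,0,0,0.3]]'
python3 -c "
from fr import *
need(np.array([.479,-.1236,.0225]),PLACE)
snap('top','t4');snap('side','s4')
im=load('t4')[0]; cv2.imwrite('pics/t4z.png',cv2.resize(im[200:340,380:500],None,fx=4,fy=4))"
```

```text
clock: 11.15
ee_pos: [0.4734, -0.1236, 0.0919]
ee_rot: [0.707, 0.708, -0.003, -0.003]
force: [-1.3, -0.2, -1.8]
gripper_width: 0.0447
t 11.15 p [ 0.4734 -0.1236  0.0919] disp [ -67.2 -256.1   62.7] f [-1.3 -0.2 -1.8] w 0.0447 
 shift [ 0.19 -0.   -2.31] turn [-0.   -0.13 -0.02]
```

View pics/t4z.png

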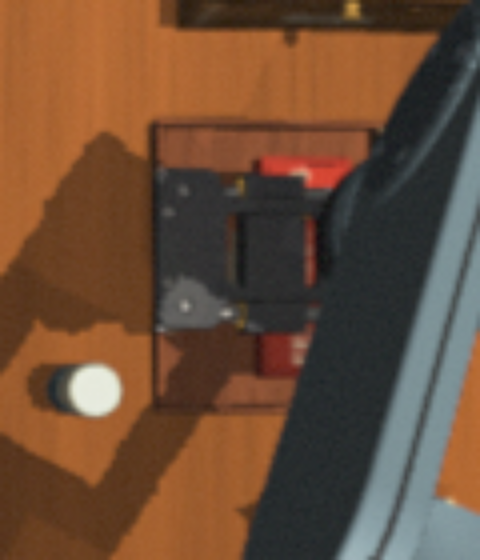

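View pics/s4.png

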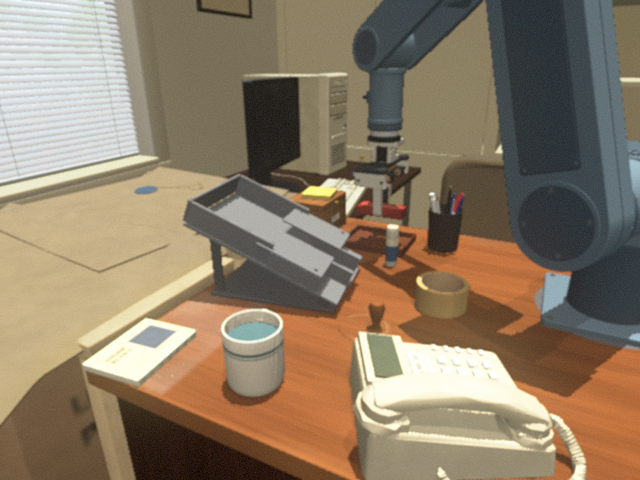

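The carton is over the tray and parallel to it, with red showing at crop (300,170) to (290,360). Now I'll lower it.

```bash
python3 -m jog '[[0.12,0,-0.7,0,-0.13,0,0.3],[0.05,0,-0.6,0,0,0,0.3],[0,0,-0.4,0,0,0,0.3],[0,0,-0.1,0,0,0,0.3],[0,0,0,0,0,0,0.3]]'
python3 -c "
from fr import *
need(np.array([.479,-.1236,.021]),PLACE)"
```

```text
clock: 11.67
ee_pos: [0.4865, -0.1272, 0.0474]
ee_rot: [0.706, 0.708, 0.003, 0.009]
force: [-0.8, -0.2, -0.6]
gripper_width: 0.0445
t 11.67 p [ 0.4865 -0.1272  0.0474] disp [ -73.4 -262.    17.1] f [-0.8 -0.2 -0.6] w 0.0445 
 shift [-0.25  0.12 -0.88] turn [ 0.12  0.25 -0.03]
```

```bash
python3 -m jog '[[-0.2,0.1,-0.3,0.12,0.25,0,0.3],[0,0,0,0,0,0,0.3]]'
python3 -c "
from fr import *
s=env.get_state();print(s['joint_pos'].round(3),s['qvel'].round(3),s['moment'].round(2))
need(np.array([.479,-.1236,.021]),PLACE)"
```

```text
clock: 11.83
ee_pos: [0.4816, -0.1247, 0.0405]
ee_rot: [0.706, 0.708, 0.0, 0.001]
force: [0.0, 1.1, -0.9]
gripper_width: 0.0447
[-0.478  0.385  1.897 -0.     0.857 -2.051] [ 0.002 -0.044 -0.048  0.     0.005  0.   ] [ 0.04 -0.13 -0.01]
t 11.83 p [ 0.4816 -0.1247  0.0405] disp [ -80.1 -258.7   12.3] f [ 0.   1.1 -0.9] w 0.0447 
 shift [-0.09  0.04 -0.65] turn [ 0.02  0.03 -0.04]
```

```bash
python3 -m jog '[[-0.1,0.03,-0.35,0,0,0,0.3],[0,0,-0.2,0,0,0,0.3],[0,0,0,0,0,0,0.3]]'
python3 -c "
from fr import *
need(np.array([.479,-.1236,.021]),PLACE)"
```

```text
clock: 12.08
ee_pos: [0.4805, -0.1248, 0.0261]
ee_rot: [0.706, 0.708, 0.001, 0.004]
force: [0.7, 0.2, -0.1]
gripper_width: 0.0451
t 12.08 p [ 0.4805 -0.1248  0.0261] disp [ -86.7 -258.6   -0.5] f [ 0.7  0.2 -0.1] w 0.0451 
 shift [-0.05  0.04 -0.17] turn [ 0.06  0.1  -0.04]
```

```bash
python3 -m jog '[[0,0,-0.12,0.06,0.1,0,0.3],[0,0,0,0,0,0,0.3]]'
python3 -c "
from fr import *
need(np.array([.479,-.1236,.021]),PLACE)"
```

```text
clock: 12.25
ee_pos: [0.481, -0.125, 0.023]
ee_rot: [0.706, 0.708, 0.0, -0.0]
force: [-0.4, 0.3, -0.7]
gripper_width: 0.0447
t 12.25 p [ 0.481 -0.125  0.023] disp [ -87.5 -258.8   -3.5] f [-0.4  0.3 -0.7] w 0.0447 
 shift [-0.07  0.05 -0.07] turn [-0.    0.   -0.04]
```

```bash
python3 -m jog '[[0,0,-0.07,0,0,0,0.3],[0,0,0,0,0,0,0.3]]'
python3 -c "
from fr import *
need(np.array([.479,-.1236,.021]),PLACE)"
```

```text
clock: 12.42
ee_pos: [0.4819, -0.1253, 0.0214]
ee_rot: [0.706, 0.708, 0.0, 0.0]
force: [-0.7, 0.4, -0.2]
gripper_width: 0.0448
t 12.42 p [ 0.4819 -0.1253  0.0214] disp [ -87.4 -259.4   -5.3] f [-0.7  0.4 -0.2] w 0.0448 
 shift [-0.1   0.06 -0.01] turn [ 0.    0.02 -0.04]
```

```bash
python3 -m jog '[[0,0,-0.05,0,0,0,0.3],[0,0,0,0,0,0,0.66],[0,0,0,0,0,0,0.66],[0,0,0,0,0,0,0.66],[0,0,0,0,0,0,0.66]]'
python3 -m jog '[[0,0,0.3,0,0,0,0.66],[0,0,0.6,0,0,0,0.66],[0,0,1,0,0,0,0.66],[0,0,1,0,0,0,0.66],[0,0,1,0,0,0,0.66]]'
python3 -m jog '[[-0.3,0,1,0,0,0,0.66],[-0.3,0,1,0,0,0,0.66],[-0.3,0,0.5,0,0,0,0.66],[0,0,0,0,0,0,0.66]]'
python3 -c "
from fr import *
need(np.array([.479,-.1236,.021]),PLACE)
snap('wrist','w5'); snap('top','t5')"
```

```text
clock: 12.83
ee_pos: [0.4832, -0.126, 0.0221]
ee_rot: [0.706, 0.708, 0.001, 0.002]
force: [-0.2, -0.2, 0.2]
gripper_width: 0.0609
clock: 13.25
ee_pos: [0.4772, -0.1231, 0.1381]
ee_rot: [0.706, 0.708, -0.002, -0.006]
force: [0.3, 0.9, -0.3]
gripper_width: 0.0618
clock: 13.58
ee_pos: [0.4516, -0.1239, 0.2253]
ee_rot: [0.706, 0.708, -0.0, -0.0]
force: [-0.1, 0.3, -0.2]
gripper_width: 0.0615
t 13.58 p [ 0.4516 -0.1239  0.2253] disp [ -35.  -252.6  194. ] f [-0.1  0.3 -0.2] w 0.0615 
 shift [ 0.91  0.01 -6.81] turn [-0.   -0.   -0.05]
```

View pics/w5.png

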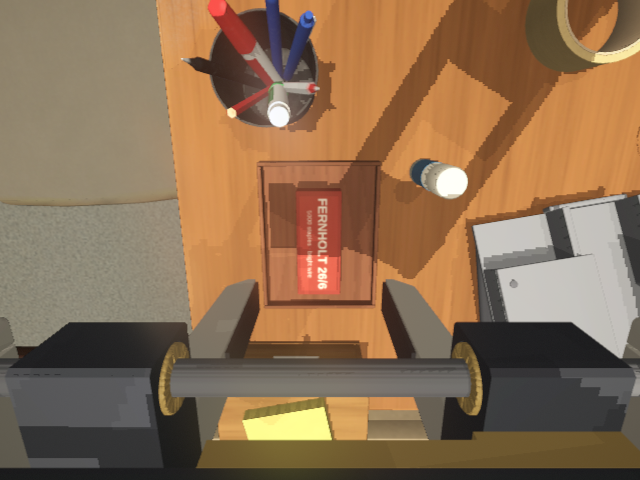

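View pics/t5.png

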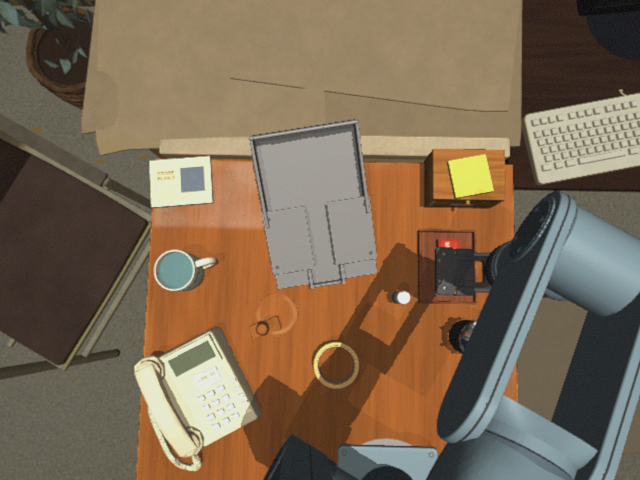

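The carton lies along the tray at wrist pixels (298–342, 190–292), inside the tray (262–378, 165–303). The mug, glue stick and stamp look unmoved in the top view. I'll check with numbers.

```bash
python3 -c "
from fr import *
im,d,p,q=load('w5'); c=cam('wrist',p,q); P=pts(d,c)
hsv=cv2.cvtColor(im,cv2.COLOR_BGR2HSV)
T=[ray(c,u,v,.018) for u,v in[(261,163),(379,163),(264,304),(375,304)]]; print('tray',np.mean(T,0).round(4))
m=np.zeros(d.shape,bool); m[195:288,303:337]=1; m&=d>0; X=P[m]; A=np.c_[X[:,:2],np.ones(len(X))]; k=np.linalg.lstsq(A,X[:,2],rcond=None)[0]; print('top h',X[:,2].mean().round(4),'tilt deg',np.degrees(np.hypot(k[0],k[1])).round(2))
mm=np.zeros(d.shape,bool); mm[170:300,268:372]=1; mm&=(d>0)&(P[...,2]>.02); Y=P[mm]; r=cv2.minAreaRect((Y[:,:2]*1e3).astype(np.float32)); print(np.round(r[0],1),np.round(r[1],1),round(r[2],1))
a=cv2.absdiff(load('top0')[0],load('t5')[0]); print('mug diff',a[240:300,145:220].mean(),'stamp',a[310:340,245:285].mean()); 
f=lambda n:[np.round(np.mean(np.argwhere((load(n)[0][285:310,388:415].min(-1)>180)),0),2)]; print('glue',f('top0'),f('t5'))
"
```

```text
tray [ 0.4768 -0.1233  0.018 ]
top h 0.0265 tilt deg 0.15
[ 481.4 -124.2] [109.7  45. ] 0.3
mug diff 6.236740740740741 stamp 5.8225
glue [array([12.3, 15.4])] [array([12.35, 15.45])]
```

```bash
python3 -c "
from plant import env
print(env.hand_in())"
```

```text
the job is handed in; nothing more can be done
None
```

I pushed the carton up the slope through the slot with the shut fingers. It came out square in the open hopper, with its centre about 171 mm up the slope. I then gripped it across its 45 mm width, lifted it out, laid it lengthwise in the tray, let go and backed the arm away. I handed the job in at about 13.7 s on the robot's clock; `hand_in` gives no verdict.

The last checks before handing in agreed with what was required:

- **Position:** the carton's centre was about 5 mm along and 1 mm across from the tray's centre.
- **Angle and flatness:** its length was within 0.5° of the tray's long direction. Its top was 26.5 mm above the desk (26 expected) and tilted 0.15°.
- **Robot clear:** the gripper was open, about 0.2 m above the tray, with almost no force reading.
- **Loose objects:** the glue stick was unmoved between the first and last top views, to within 0.1 pixel. The mug and stamp showed only small brightness differences and looked unmoved.

On the last descent the tool drifted about 5–7 mm sideways and tilted about 1°; I corrected it before releasing. No check failed.

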